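# Close and lock the controller box cover

### The job

Swing the white cover of the controller box fully shut, then press its red wing knob all the way down and turn it a quarter turn clockwise until it catches, so that it stays down when you let go. Leave the other things on the desk where they are.

Things in the scene. Friction and masses are not known exactly. Their poses are not given: they have to be found in the camera images.
- box: Grey metal controller box fixed to the desk, open on top, 170 (x) x 200 (y) x 70 mm high, green circuit board inside. Origin: centre of its underside, on the desk; x points from the front wall (with sockets, at x = -85 mm) to the hinge side, z up. The cover is hinged along the rear top edge (x = +85 mm, z = 70 mm).
- cover (a joint): Hinge of the white cover plate (170 x 200 x 4 mm thick), rad: 0 = shut flat on the box, grows as its front edge lifts (up to 1.2). It starts partly open and a stiff hinge holds it wherever it is left; under 2 N on its front edge closes it.
- cover_edge (a point): Point on the cover's outer (upper) face, midway across its width, 10 mm in from its front edge, 160 mm from the hinge edge. z is the outward normal, x points to the hinge, y along the hinge line. The face is bare to either side, 100 mm along y. 74 mm above the desk when shut.
- wing_grip (a point): Centre of the red wing (12 thick along point x, 40 long along y, 20 mm tall) of the knob, on its turning axis z, 135 mm from the hinge, midway across the cover. 10 mm below it is the top of a black flange, 44 mm wide, 5 mm thick, that turns and sinks with the wing: fingers may push on it. Cover shut: 101 mm above the desk with the knob up, 90 mm pressed fully down; the cover's face is at 74 mm.
- stud (a joint): How far the knob is pressed into the cover, m: 0 = popped up (a spring holds it up), 0.011 = fully down against a stop, 8 N at full press. About 0.007 when locked: the cam then holds it down.
- wing (a joint): Turn of the knob, rad, clockwise seen from above: near 0 = unlocked, wing parallel to the hinge line; 1.571 = stop, wing points at the hinge. Needs under 0.1 Nm. Cover shut, the knob goes down only when near 0, and must be kept pressed over 0.009 m while it turns. Let go at the end of the turn, it rises about 4 mm into a catch and cannot turn back.
- mouse: White computer mouse, 100 x 58 x 28 mm, a bystander beside the box. Origin under its centre.
- mug: Blue mug, 76 mm wide, 90 mm tall, a bystander on the box's other side. Origin under its centre.
- display: Small green display module, 60 x 90 x 16 mm, a bystander beside the box, next to the mouse. Origin under its centre.

How it is judged:
By the outcome, as a careful person would: the job done as asked, in the order asked, and still so for the second after the job is handed in, with the robot touching nothing.
It also fails if it takes over 48 s, if anything falls off the work surface, if the arm or the gripper's body presses on something with over 40 N, if the wrist force passes 120 N, or if a joint passes its speed limit or range.

### The arm

A 7-joint arm with a two-finger parallel gripper is mounted at the origin on the work surface. World frame = base frame: x ahead of the robot, y to its left, z up, the work surface at z = 0. Lengths are in mm, angles in rad, forces in N, time in s.
With the tool pointing down it reaches from about 400 to 900 mm from the base axis. Payload 5.6 kg.
Tool frame: the origin (TCP) lies midway between the tips of the shut fingers; the grasp point (between the pads) lies 19 mm behind it; z points along the fingers, y is the line along which they close (so a half turn about z gives the same grasp; the last joint's range is limited). The gripper opens to 92 mm and grips with 3 to 60 N. Pads are 20 mm wide; open, the fingers measure 128 mm over their backs; the gripper's body (75 mm by 189 mm) begins 69 mm behind the grasp point.
Start: joints at [-1.347, 0.468, -0.012, 1.603, 0.006, 1.071, -0.056], TCP at [171.411, 626.999, 214.592] pointing down, gripper open.
Joint ranges: [-2.53, 2.53], [-0.31, 2.02], [-1.57, 1.55], [0.28, 2.44], [-1.29, 4.43], [0.15, 1.84], [-2.92, 2.92]. Speed limits (rad/s): [2.57, 2.57, 3.14, 3.14, 3.14, 3.14, 3.14].

### API

Orientations are given as a rotation vector (axis times angle).
In Python, from cell import robot, grip, kin, viewer gives the robot as it stands. Calls block until the motion is done:
- robot.movep(position, orientation): joint-space move of the TCP to a pose.
- robot.servo_line(position, feed=150, rotation=None): straight line of the TCP; rotation=None keeps the orientation; feed is the mean speed in mm/s.
- robot.goto_joints(angles): joint-space move.
- grip(opening, newtons=None): opening from 0.0 (shut) to 1.0 (fully open); newtons is the grip in N (None keeps the last); returns when the fingers have stopped.
- robot.hold(seconds).
- kin.ik(position, orientation): joint angles nearest the present ones, or None.
- robot.observe(): the state.
- viewer.read_camera(name): name is "scene" or "top" or "wrist"; returns the picture (480x640x3 uint8, red, green, blue); there is no depth.
- viewer.camera_info(name): a dict with "camera_matrix" (3x3 intrinsics, pixels), "R" (3x3) and "t" (3): a world point X has camera coordinates R X + t. Camera axes: x right, y down, z forward; pixel columns grow to the right and rows downward; lengths in mm; the calibration is good to about 2 mm. A picture is of the moment at which its call begins: read the wrist's pose just before it. camera_info takes no time and is no camera call; for the wrist camera it gives the pose at the moment of the call.
A pose or a line that the arm cannot do raises robot.IKError and nothing moves.
- robot.job_done(): hands the job in; it is judged then, once.
Trained networks look in the newest picture that a camera, given by its name, has taken for a name from the list of things; names that differ only in an ending like _2 or _b are one class to them, and where a whole thing is asked for, a point or a joint stands for the part that bears it (a point fixed in the world has none). Each returns a list of dicts, best first, with "confidence" (0 to 1); they miss things now and then, are a little off and sometimes report something else, mostly with a low value. They report only what shows in the picture. A call takes as long as a camera call.
- viewer.silhouettes(name, camera): "mask" (480x640 bool, what is visible of it).
- viewer.pinpoint(name, camera): "at" ([x, y, z] in mm, in the coordinates of the camera as it stood for that picture, good to about 4 mm: a listed point, or the origin of a listed thing).
The state is a dict: "t": time; "joints": joint angles; "joint_velocities": joint speeds; "joint_torque": joint torques, N m; "tcp_pos": TCP position; "tcp_rot": TCP orientation; "contact_force": force on the tool from outside, world axes, zero at the start; "wrist_torque": the same for the moment, N m; "grip_width": opening from 0.0 (shut) to 1.0 (fully open); "grip_force": force on a finger pad.
Only numpy, scipy, OpenCV 4.12 (cv2) and the standard library are available. Lean on these libraries where they do the work, as an engineer would, in place of code of your own. Each camera call takes 0.05 s, during which the arm holds its last target. There are 200 camera calls.

## Working session

There is one attempt and no reset: what is moved stays moved. The work goes in short steps, each a Python script; the robot and the scene stay as the last script left them, time stands still between calls to the robot, and variables do not carry over. Pictures are saved under pics/ and viewed, at most 10 in all, crops included, and the job is handed in when it is done.

```bash
ls; mkdir -p pics
cat > h.py <<'E'
import numpy as np, cv2
from scipy.spatial.transform import Rotation as R
from cell import robot, grip, kin, viewer
def pin(name, cam, fresh=True):
    ci=viewer.camera_info(cam)
    if fresh: viewer.read_camera(cam)
    Rm=np.array(ci["R"]); t=np.array(ci["t"])
    return [(np.round(Rm.T@(np.array(d["at"])-t),1).tolist(), round(d["confidence"],2)) for d in viewer.pinpoint(name,cam)][:2]
def snap(cam,fn):
    im=viewer.read_camera(cam); cv2.imwrite("pics/"+fn,im[:,:,::-1]); return im
E
python3 - <<'E'
from h import *
a=snap("scene","s1.png"); b=snap("top","t1.png")
for c in("scene","top"):
    for n in("box","cover_edge","wing_grip","mouse","mug","display"): print(c,n,pin(n,c,False))
s=robot.observe(); print(s["t"],s["tcp_rot"],s["grip_width"])
E
```

```text
pics
scene box [([563.2, -35.7, -0.0], 0.82)]
scene cover_edge [([498.1, -16.4, 128.0], 0.72)]
scene wing_grip [([534.3, -26.9, 140.9], 0.73)]
scene mouse [([552.8, 157.3, -2.3], 0.76), ([725.5, 95.0, 2.8], 0.72)]
scene mug [([533.5, -281.8, 4.0], 0.97), ([532.8, -29.5, 144.1], 0.23)]
scene display [([722.6, 95.1, 3.2], 0.59)]
top box [([561.8, -36.9, -3.7], 0.89)]
top cover_edge [([504.6, -17.6, 127.9], 0.74)]
top wing_grip [([535.8, -27.2, 142.5], 0.96)]
top mouse [([556.7, 157.7, 2.1], 0.94)]
top mug [([533.0, -280.0, 1.4], 0.86)]
top display [([724.1, 98.4, 0.6], 0.87)]
0.7 [4.17861550e-01 3.11358641e+00 1.05137916e-04] 0.9993885413355741
```

View pics/s1.png

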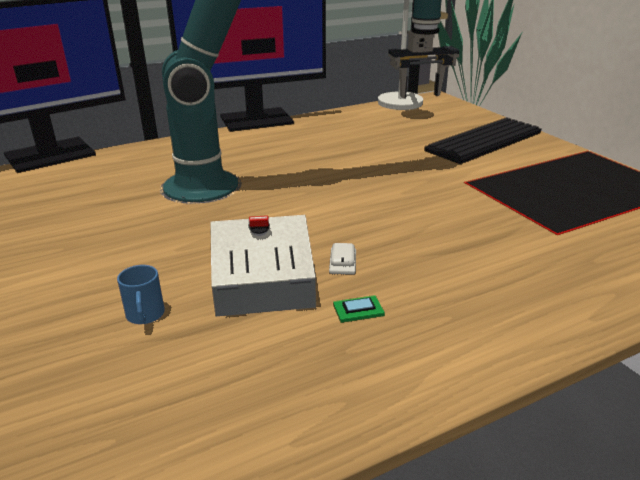

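View pics/t1.png

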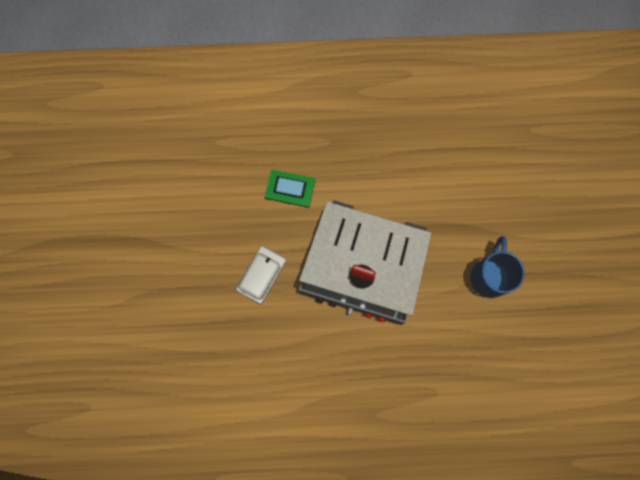

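The cover is partly open (about 0.35 rad). The red wing is at top (363,272), the hinge edge runs from (333,203) to (430,230), the mouse is on the left and the mug on the right. I'll refine the yaw, then shut the cover by pushing beside the knob.

```bash
cat >> h.py <<'E'
YAW=None
def ray(cam,uv,z):
    ci=viewer.camera_info(cam);Rm=np.array(ci["R"]);t=np.array(ci["t"])
    d=Rm.T@np.linalg.inv(np.array(ci["camera_matrix"]))@np.array([*uv,1.]);c=-Rm.T@t
    return c+d*(z-c[2])/d[2]
def down(yaw): return (R.from_euler('z',yaw)*R.from_euler('x',np.pi)).as_rotvec()
def box2w(p,o,yaw): return R.from_euler('z',yaw).apply(p)+np.array(o)
E
python3 - <<'E'
from h import *
a=ray("top",(333,203),74);b=ray("top",(430,230),74);print(a,b)
v=a-b; yaw=np.arctan2(-v[0],v[1]); print(yaw,np.linalg.norm(v))
o=[562.5,-36.3,0]; print(box2w([-50,0,0],o,yaw), "wing exp closed; hinge mid", (a+b)/2, box2w([85,0,0],o,yaw))
grip(0.0)
P=lambda th,l=155,h=4,y=62: box2w([85-l*np.cos(th)-h*np.sin(th),y,70+l*np.sin(th)+h*np.cos(th)],o,yaw)
robot.movep(P(.35)+[0,0,50],down(yaw))
f0=np.array(robot.observe()["contact_force"])
for th in [.42,.36,.3,.24,.18,.12,.06,.02,0,-.01]:
    robot.servo_line(P(th),feed=80)
    s=robot.observe(); f=np.array(s["contact_force"])-f0
    print(th,np.round(s["tcp_pos"],1),np.round(f,1))
    if f[2]>15: break
p=np.array(s["tcp_pos"]); robot.servo_line(p+[0,0,90],feed=150)
print(pin("wing_grip","top"),pin("cover_edge","top"),pin("wing_grip","scene"),pin("cover_edge","scene"),robot.observe()["t"])
E
```

```text
[672.41845292  13.95950658  74.        ] [ 614.04320582 -161.21963223   74.        ]
-0.3216591066431988 184.64939791005386
[515.06438938 -20.49294951   0.        ] wing exp closed; hinge mid [643.23082937 -73.63006283  74.        ] [643.14053805 -63.17198583   0.        ]
0.42 [527.   40.5 136.8] [-0.6  0.1  1.5]
0.36 [523.4  42.2 128.1] [0.1 0.3 0.2]
0.3 [520.7  43.  119.2] [ 0.  -0.2 -0.1]
0.24 [518.5  43.6 110.2] [-0.3  0.5  0.2]
0.18 [516.9  44.1 101.2] [0.1 0.6 0.7]
0.12 [515.9  44.4  92. ] [-0.1  0.9  0.2]
0.06 [515.4  44.6  82.8] [0.1 0.3 0.2]
0.02 [515.4  44.6  76.8] [ 0.  -0.4  1.5]
0 [516.1  44.6  74.4] [-1.8  0.   4.8]
-0.01 [516.1  44.6  74.1] [-5.3 -0.1 21.1]
[([517.2, -21.1, 98.7], 0.54)] [([496.2, -16.7, 75.6], 0.59)] [([518.1, -25.0, 100.6], 0.62)] [([491.6, -10.8, 78.6], 0.88)] 8.6333
```

Run:
```python
from h import *
by=-0.32; w=np.array([517,-22,101.])
for k in(1,-1):
    for off in (0,-np.pi/4,-np.pi/2,-1.65):
        j=kin.ik(w+[0,0,-10],down(by+k*np.pi/2+off)); print(k,off,None if j is None else np.round(j,2))
grip(0.6)
robot.movep(w+[0,0,120],down(by+np.pi/2))
snap("wrist","w1.png"); print(pin("wing_grip","wrist",False),pin("cover_edge","wrist",False))
c=viewer.silhouettes("wing_grip","wrist"); print([(d["confidence"],int(d["mask"].sum())) for d in c])
print(pin("wing_grip","wrist"),robot.observe()["t"])
```

```text
1 0 [-0.66  0.53  0.82  2.06 -0.55  0.78  0.17]
1 -0.7853981633974483 [-0.79  0.62  1.01  2.07 -0.71  0.85 -0.47]
1 -1.5707963267948966 [-0.88  0.73  1.18  2.07 -0.86  0.95 -1.11]
1 -1.65 [-0.89  0.75  1.2   2.07 -0.88  0.96 -1.18]
-1 0 [-0.98  1.04  1.47  2.07 -1.14  1.24 -2.46]
-1 -0.7853981633974483 [ 0.81  0.74 -1.11  1.97  0.82  0.97  1.32]
-1 -1.5707963267948966 [ 0.52  0.52 -0.67  1.99  0.46  0.78  0.83]
-1 -1.65 [-0.41  0.45  0.48  2.05 -0.31  0.72  1.44]
[([514.5, -22.5, 97.0], 0.65)] [([483.8, -10.4, 75.2], 0.91)]
[(0.78, 2365)]
[([512.7, -21.6, 99.2], 0.71)] 11.05
```

View pics/w1.png

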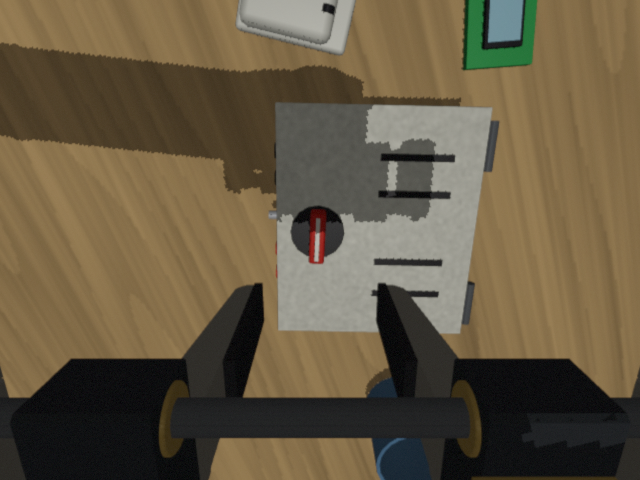

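The cover lies shut. The wing spans (318,210) to (317,262), the flange centre is near (317,231), and the cover corners are at (276,102), (491,108), (461,332) and (278,331). Next I turn those into positions.

Run:
```python
from h import *
C=np.array([ray("wrist",p,74) for p in [(276,102),(491,108),(461,332),(278,331)]]); print(C.round(1))
for i in range(4):
    v=C[(i+1)%4]-C[i]; print(np.linalg.norm(v).round(1), np.arctan2(v[1],v[0]).round(3))
c=C.mean(0); print("centre",c)
print("flange",ray("wrist",(317,231),91), "wing top mid",ray("wrist",(317.5,236),111))
a=ray("wrist",(318,210),111);b=ray("wrist",(317,262),111);print(a,b,np.arctan2(*(a-b)[1::-1]))
im=viewer.read_camera("wrist").astype(int)
m=((im[...,0]>110)&(im[...,1]<70)&(im[...,2]<70)).astype(np.uint8); m[280:]=0; m[:, :295]=0
print(cv2.minAreaRect(cv2.findNonZero(m)))
d=((im.max(2)<60)).astype(np.uint8)|m; d=d[195:270,285:350]; n,l,st,ce=cv2.connectedComponentsWithStats(d); print(st,ce)
```

```text
[[ 515.6   83.1   74. ]
 [ 673.    26.4   74. ]
 [ 609.2 -159.8   74. ]
 [ 448.1 -105.4   74. ]]
167.3 -0.346
196.8 -1.901
170.0 2.816
200.2 1.227
centre [561.45783173 -38.94826302  74.        ]
flange [514.54109233 -20.89715012  91.        ] wing top mid [515.5483269  -19.48183555 111.        ]
[ 5.22249066e+02 -5.15609316e-01  1.11000000e+02] [508.56375915 -39.25143004 111.        ] 1.231186019356096
((316.4159240722656, 246.51730346679688), (14.279275894165039, 31.472692489624023), 2.385944128036499)
[[   0    0   65   75 3243]
 [   7   10   51   58 1632]] [[32.11871724 36.83194573]
 [31.76409314 37.33394608]]
```

Run:
```python
from h import *
by=-0.336; y0=by+np.pi/2; w=np.array([514.6,-21.5])
s0=lambda:robot.observe()
grip(0.5)
robot.movep([*w,125],down(y0))
f0=np.array(s0()["contact_force"])
def go(z,feed=60):
    robot.servo_line([*w,z],feed=feed); s=s0(); f=np.array(s["contact_force"])-f0
    print(z,np.round(s["tcp_pos"],1),f.round(1),np.round(s["wrist_torque"],2)); return f
for z in(105,97,93):
    if go(z)[2]>5: break
grip(0.0,15)
s=s0(); print("grip",s["grip_width"],s["grip_force"],s["contact_force"]-f0,s["tcp_pos"],s["t"])
snap("wrist","w2.png")
```

```text
105 [514.6 -21.5 105. ] [-0.6 -0.4 -0.2] [-0.05  0.09  0.02]
97 [514.3 -21.5  96.6] [-0.3  0.2 -0.4] [-0.14  0.06 -0.01]
93 [514.5 -21.5  92.8] [-1.1 -0.2 -0.6] [-0.07  0.05 -0.02]
grip 0.1281070453537915 14.965048134326935 [-0.12318462  0.6168436  -0.79692376] [514.65873279 -21.46746897  93.02553305] 13.5333
```

View pics/w2.png

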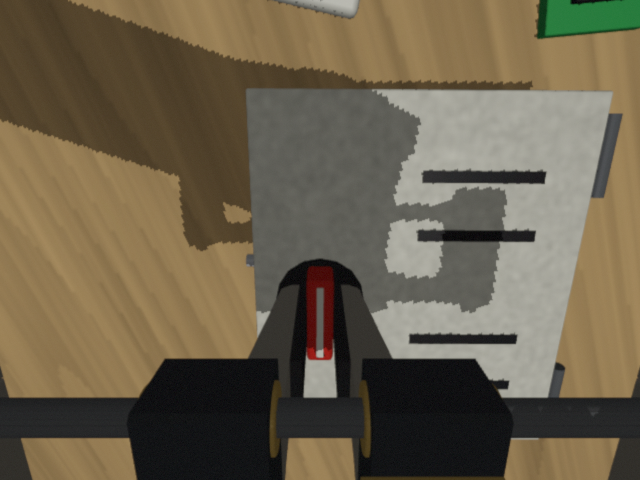

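The fingers are on the wing: 11.8 mm wide, hardly any side load, wing between them at (319,312). Next is the press and the turn.

Run:
```python
from h import *
by=-0.336; y0=by+np.pi/2; w=np.array([514.6,-21.5])
grip(0.0,25)
f0=np.array([0,0,-.8])
def go(z,a=0,feed=30):
    robot.servo_line([*w,z],feed=feed,rotation=down(y0-a)); s=robot.observe(); f=np.array(s["contact_force"])-f0
    print(z,round(a,2),np.round(s["tcp_pos"],1),f.round(1),np.round(s["wrist_torque"],2),round(s["grip_width"],3),round(s["t"],1)); return f
z=93
for z in(90,87,84,82,81,80.5,80,79.5,79,78.5,78,77.5):
    if go(z)[2]>20: break
```

```text
90 0 [514.7 -21.5  90.1] [-0.4  0.8  4.5] [ 0.01  0.32 -0.03] 0.129 14.1
87 0 [514.7 -21.5  87.1] [-0.1  0.3  6.3] [ 0.07  0.25 -0.03] 0.131 14.3
84 0 [514.8 -21.5  84.3] [-1.1  0.4  6.6] [ 0.11  0.38 -0.06] 0.129 14.6
82 0 [514.7 -21.5  82.4] [-1.2  0.5  8.6] [ 0.1   0.47 -0.04] 0.129 14.8
81 0 [514.8 -21.5  81.8] [-2.4  1.2 13. ] [ 0.12  0.75 -0.  ] 0.124 15.1
80.5 0 [514.8 -21.5  81.7] [-4.3  1.4 16.6] [ 0.12  1.06 -0.05] 0.127 15.3
80 0 [514.9 -21.5  81.6] [-4.6  2.6 21.3] [ 0.18  1.47 -0.01] 0.13 15.6
```

Run:
```python
from h import *
by=-0.336; y0=by+np.pi/2; w=np.array([514.6,-21.5])
f0=np.array([0,0,-.8])
for a in [.05,.15,.3,.45,.6,.75,.9,1.05,1.2,1.35,1.5,1.57,1.6]:
    robot.servo_line([*w,80],feed=30,rotation=down(y0-a)); s=robot.observe(); f=np.array(s["contact_force"])-f0
    print(a,np.round(s["tcp_pos"],1),f.round(1),np.round(s["wrist_torque"],2),round(s["grip_width"],3),round(s["t"],1))
    if np.linalg.norm(f)>40 or abs(s["wrist_torque"][2])>1.5: print("stop");break
snap("wrist","w3.png")
```

```text
0.05 [514.9 -21.5  81.6] [-6.1  1.6 22. ] [ 0.22  1.43 -0.04] 0.13 15.8
0.15 [515.1 -21.6  81.6] [-4.3  1.8 20.8] [0.2  1.28 0.01] 0.127 16.1
0.3 [515.2 -21.7  81.6] [-4.8  0.9 20.8] [ 0.16  1.31 -0.02] 0.13 16.4
0.45 [515.4 -21.8  81.6] [-4.9  0.4 20.8] [0.12 1.24 0.02] 0.127 16.6
0.6 [515.5 -22.   81.6] [-3.9 -0.3 18.9] [0.12 1.08 0.05] 0.132 16.9
0.75 [515.6 -22.1  81.6] [-3.5 -0.3 20.2] [0.05 1.07 0.02] 0.127 17.2
0.9 [515.7 -22.3  81.6] [-3.5 -0.9 19.6] [ 0.05  1.   -0.01] 0.13 17.6
1.05 [515.7 -22.5  81.6] [-2.7 -0.3 19. ] [-0.09  0.98 -0.06] 0.133 17.9
1.2 [515.7 -22.7  81.7] [-2.7 -0.3 18. ] [-0.17  0.92 -0.  ] 0.128 18.1
1.35 [515.7 -22.8  81.7] [-2.7 -0.8 18. ] [-0.24  0.85 -0.04] 0.131 18.4
1.5 [515.6 -23.1  81.7] [-2.7 -1.4 18.3] [-0.29  0.86  0.  ] 0.128 18.8
1.57 [515.6 -23.2  81.7] [-2.8 -1.4 17.5] [-0.33  0.83 -0.04] 0.127 19.0
1.6 [515.6 -23.1  81.7] [-2.8 -1.6 16.8] [-0.35  0.83  0.34] 0.127 19.2
```

View pics/w3.png

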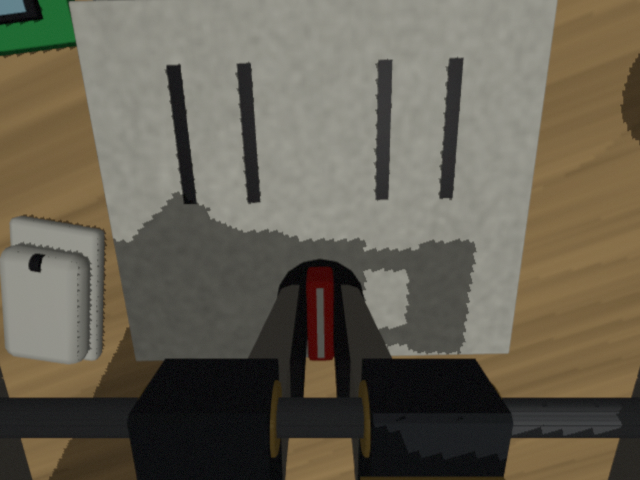

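The wing now points at the hinge (it lies along the slots), and the torque rise at 1.6 rad shows the stop. I'll let it rise into the catch while still held, then release and back off.

Run:
```python
from h import *
by=-0.336; y0=by+np.pi/2
for z in(83,85,86):
    robot.servo_line([515.2,-22.4,z],feed=20,rotation=down(y0-1.59)); s=robot.observe()
    print(np.round(s["tcp_pos"],1),np.round(s["contact_force"],1),np.round(s["wrist_torque"],2))
grip(0.5); 
robot.servo_line([515,-22,220],feed=120); robot.hold(.3)
print(pin("wing_grip","wrist"),pin("wing_grip","top"),pin("wing_grip","scene"),pin("cover_edge","scene"))
snap("wrist","w4.png")
for n in("mouse","mug","display"):print(n,pin(n,"top"))
print(robot.observe()["t"])
```

```text
[515.6 -23.2  83.6] [-0.9 -1.2  6.3] [-0.18  0.37  0.22]
[515.5 -23.2  85.5] [-0.1 -0.8  5.9] [-0.2   0.3   0.26]
[515.5 -23.1  86.1] [ 1.  -2.   1.9] [-0.61 -0.04  0.2 ]
[([514.6, -24.3, 89.2], 0.96)] [] [([518.0, -25.8, 97.1], 0.81)] [([493.7, -13.0, 76.1], 0.59)]
mouse [([556.1, 152.8, -1.6], 0.73)]
mug []
display [([723.6, 96.0, 1.8], 0.89)]
23.0833
```

View pics/w4.png

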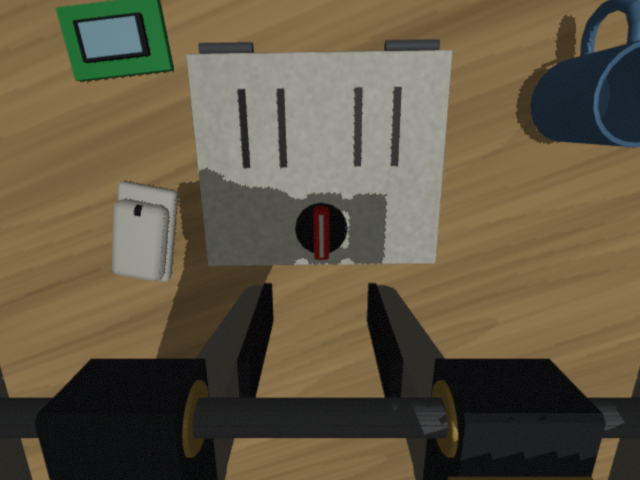

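The cover is shut and the knob sits down at about 93 mm, against 94 expected when locked. The wing at (321,232) points at the hinge, and the gripper is clear. The mouse and display are unmoved, and the mug is in view upright. I'm handing in.

```bash
python3 -c "
from h import *
print(robot.job_done())"
```

```text
the job is handed in; nothing more can be done
None
```

The cover is shut, and the red knob was pressed down and turned a quarter turn clockwise into its catch; after release it stayed down, and I handed the job in at about 23 s with the arm clear and the other items not touched.

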